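Line up the hole saws on the rack by size

ROBOT

A 6-joint arm with a two-finger parallel gripper is mounted at the origin on the work surface. World frame = base frame: x ahead of the robot, y to its left, z up, the work surface at z = 0. Lengths are in m, angles in rad, forces in N, time in s.
With the tool pointing down it reaches from about 0.2 to 0.875 m from the base axis. Payload 3.4 kg.
Tool frame: the origin (TCP) lies midway between the tips of the shut fingers; the grasp point (between the pads) lies 19 mm behind it; z points along the fingers, y is the line along which they close (so a half turn about z gives the same grasp; the last joint's range is limited). The gripper opens to 94 mm and grips with 3 to 60 N. Pads are 16 mm wide; open, the fingers measure 119 mm over their backs; the gripper's body (75 mm by 177 mm) begins 78 mm behind the grasp point.
Start: joints at [1.154, 0.276, 1.505, -0, 1.361, -0.121], TCP at [0.168, 0.55, 0.205] pointing down, gripper open.
Joint ranges: [-2.89, 2.89], [-0.75, 2.08], [0.22, 2.7], [-1.18, 4.32], [0.11, 2.71], [-2.7, 2.7]. Speed limits (rad/s): [2.57, 2.57, 3.14, 3.14, 3.14, 3.14].

INTERFACE

Orientations are given as a unit quaternion [w, x, y, z].
In Python, from rig import manip gives the robot as it stands.
- The arm moves only by the tool step_arm, never from a script. Its arguments are lists of equal length, an entry for each row: "slide": the shift along the tool's x, y, z in parts of the range, where 1.0 means 80 cm, a list of three; "dr": the turn, a rotation vector about the tool's x, y, z in normalised numbers (1 is 180 degrees), a list of three; "jaw": the opening, from 0 (shut) to 1 (fully open). In form: {"slide": [[tx, ty, tz], ...], "dr": [[wx, wy, wz], ...], "jaw": [jaw, ...]}. A call has 1 to 10 rows; each row is the pose to reach, as a shift and turn from the pose commanded when the call began, along the tool's axes at that moment; what a row does not reach only later rows make up. A row lasts 1/8 s, in which the tool goes at most 62.5 mm and 10.7 degrees, less where a joint would pass 70% of its speed; a pose out of reach is approached as far as the arm can. A call with a gripper value outside its range is refused whole. The fingers move at their own pace and stop on an object; the grip force is fixed at half the most. Time passes only in rows, so rows that repeat a pose let the fingers close. It gives the time, the measured TCP pose, the force, the opening and the grip force at its end, in the units of the state.
- manip.read_state(): the state, without advancing time (a new reading comes with each control period).
- manip.snapshot(name): name is "side" or "top"; returns a dict with "img" (480x640x3 uint8, red, green, blue), "range_z" (480x640 float32, m along the optical axis (not along the pixel's ray), 0 where there is no reading), "fx", "fy", "cx", "cy" (pixels), "dist_coeffs" ([k1, k2, p1, p2, k3] as OpenCV has them; the pictures are not rectified), "R" (3x3) and "t" (3): a world point X has camera coordinates R X + t. Camera axes: x right, y down, z forward; pixel columns grow to the right and rows downward; lengths in m; the calibration is good to about 2 mm. A picture is of the moment at which its call begins.
- manip.hand_in(): hands the job in; it is judged then, once.
The state is a dict: "time": time; "qpos": joint angles; "dq": joint speeds; "tau": joint torques, N m; "position": TCP position; "eef_rot": TCP orientation; "contact_force": force on the tool from outside, world axes, zero at the start; "ft_torque": the same for the moment, N m; "finger_gap": opening from 0.0 (shut) to 1.0 (fully open); "grip_force": force on a finger pad.
Only numpy, scipy, OpenCV 4.12 (cv2) and the standard library are available. Lean on these libraries where they do the work, as an engineer would, in place of code of your own. Each camera call takes 0.05 s, during which the arm holds its last target. There are 200 camera calls.

TASK

Put the four loose hole saws away on the rack in order of size: the smallest over the post next to the arbor, then the next larger on each following post, the largest farthest from the arbor. Stand each one teeth down over its post, flat on the board and with the post roughly in its middle, and leave the jar of screws standing where it is.

Things in the scene. Friction and masses are not known exactly. Their poses are not given: they have to be found in the camera images.
- saw_30: the smallest of the four hole saws: a plain steel cup, outer diameter 30 mm, 45 mm high, wall 2.5 mm, closed flat top 5 mm thick, open toothed end down (inside 25 mm wide and 40 mm deep). Origin: centre of the toothed rim (underside); z points up through the closed top. Stands loose on the bench at the start; about 75 g
- saw_40: the second smallest of the four hole saws: a plain steel cup, outer diameter 40 mm, 45 mm high, wall 2.5 mm, closed flat top 5 mm thick, open toothed end down (inside 35 mm wide and 40 mm deep). Origin: centre of the toothed rim (underside); z points up through the closed top. Stands loose on the bench at the start; about 105 g
- saw_51: the second largest of the four hole saws: a plain steel cup, outer diameter 51 mm, 45 mm high, wall 2.5 mm, closed flat top 5 mm thick, open toothed end down (inside 46 mm wide and 40 mm deep). Origin: centre of the toothed rim (underside); z points up through the closed top. Stands loose on the bench at the start; about 145 g
- saw_64: the largest of the four hole saws: a plain steel cup, outer diameter 64 mm, 45 mm high, wall 2.5 mm, closed flat top 5 mm thick, open toothed end down (inside 59 mm wide and 40 mm deep). Origin: centre of the toothed rim (underside); z points up through the closed top. Stands loose on the bench at the start; about 200 g
- post_a: one of four identical fixed wooden posts, 10 mm thick, 30 mm high, tapered tip, upright in a straight row about 75 mm apart along the middle of the rack, a plywood board 100 mm wide, 460 mm long, 18 mm thick. The row's direction varies and the letters say nothing of the order. Origin: centre of the post's foot, on the board's top, 18 mm above the bench
- post_b: one of four identical fixed wooden posts, 10 mm thick, 30 mm high, tapered tip, upright in a straight row about 75 mm apart along the middle of the rack, a plywood board 100 mm wide, 460 mm long, 18 mm thick. The row's direction varies and the letters say nothing of the order. Origin: centre of the post's foot, on the board's top, 18 mm above the bench
- post_c: one of four identical fixed wooden posts, 10 mm thick, 30 mm high, tapered tip, upright in a straight row about 75 mm apart along the middle of the rack, a plywood board 100 mm wide, 460 mm long, 18 mm thick. The row's direction varies and the letters say nothing of the order. Origin: centre of the post's foot, on the board's top, 18 mm above the bench
- post_d: one of four identical fixed wooden posts, 10 mm thick, 30 mm high, tapered tip, upright in a straight row about 75 mm apart along the middle of the rack, a plywood board 100 mm wide, 460 mm long, 18 mm thick. The row's direction varies and the letters say nothing of the order. Origin: centre of the post's foot, on the board's top, 18 mm above the bench
- arbor: the arbor with pilot drill, upright and fixed at one end of the row, in line with it, about 75 mm past the end post: black block 50 x 30 x 22 mm high, steel body up to 34 mm wide, thin pilot drill on top, 117 mm high in all. Origin: centre of the block's underside, on the board's top. (At the other end: a like block with two bent hex keys.)
- jar: a loose glass jar of brass screws with a flat metal lid, 46 mm in diameter, 65 mm high, about 190 g, standing among the saws. Not part of the job: to be left standing. Origin: centre of its underside, z up
Mind the look-alikes: they are no part of the job. What is shaped like the saw_30 but purple is not meant. Leave any purple look-alike of the saw_40 alone.

How it is judged:
At the end, for the whole second after the job is handed in: Each hole saw stands upright (within 0.1 rad), flat on the board (within 5 mm in height), at rest, its centre within 12 mm of a post's; counted from the arbor, the saws on the first to fourth post are the 30, 40, 51 and 64 mm one (each 75, 150, 225 and 300 mm from the arbor, within 22 mm) ((horizontal distance between saw_30 and post_a below 0.012 m or horizontal distance between saw_30 and post_b below 0.012 m or horizontal distance between saw_30 and post_c below 0.012 m or horizontal distance between saw_30 and post_d below 0.012 m) and horizontal distance between saw_30 and arbor between 0.053 and 0.097 m and height (world z) of saw_30 between 0.013 and 0.023 m and angle between each of saw_30, saw_40, saw_51, saw_64's own z axis and vertical below 0.1 rad and linear speed of each of saw_30, saw_40, saw_51, saw_64 below 0.02 m/s and (horizontal distance between saw_40 and post_a below 0.012 m or horizontal distance between saw_40 and post_b below 0.012 m or horizontal distance between saw_40 and post_c below 0.012 m or horizontal distance between saw_40 and post_d below 0.012 m) and horizontal distance between saw_40 and arbor between 0.128 and 0.172 m and height (world z) of saw_40 between 0.013 and 0.023 m and (horizontal distance between saw_51 and post_a below 0.012 m or horizontal distance between saw_51 and post_b below 0.012 m or horizontal distance between saw_51 and post_c below 0.012 m or horizontal distance between saw_51 and post_d below 0.012 m) and horizontal distance between saw_51 and arbor between 0.203 and 0.247 m and height (world z) of saw_51 between 0.013 and 0.023 m and (horizontal distance between saw_64 and post_a below 0.012 m or horizontal distance between saw_64 and post_b below 0.012 m or horizontal distance between saw_64 and post_c below 0.012 m or horizontal distance between saw_64 and post_d below 0.012 m) and horizontal distance between saw_64 and arbor between 0.278 and 0.322 m and height (world z) of saw_64 between 0.013 and 0.023 m); the robot touches nothing.
It fails at once if the jar of screws is shoved more than 40 mm or tipped (distance of jar from where it was at the start of the episode above 0.04 m or angle between jar's own z axis and vertical above 0.4 rad).
It also fails if it takes over 104 s, if anything falls off the work surface, if the arm or the gripper's body presses on something with over 40 N, if the wrist force passes 120 N, or if a joint passes its speed limit or range.

## Working session

There is one attempt and no reset: what is moved stays moved. The work goes in short steps, Python scripts to look and compute and a tool call to move; the robot and the scene stay as the last step left them, time stands still between calls to the robot, and variables do not carry over. Pictures are saved under pics/ and viewed, at most 14 in all, crops included, and the job is handed in when it is done.

Besides the shell and the picture viewer there is one more tool, called after "Emit:" as name(argument=value, ...) on one line, values as JSON. step_arm: Moves the arm, as the interface text tells. Its arguments: {"type":"object","properties":{"slide":{"type":"array"},"dr":{"type":"array"},"jaw":{"type":"array"}},"required":["slide","dr","jaw"]}

```bash
ls; mkdir -p pics; python3 - <<'E'
from rig import manip
import cv2, numpy as np, pickle
for n in ("top","side"):
    s=manip.snapshot(n); pickle.dump(s,open(f"{n}0.pkl","wb"))
    cv2.imwrite(f"pics/{n}0.png",s["img"][:,:,::-1])
    print(n,s["fx"],s["cx"],s["cy"],s["dist_coeffs"],np.round(s["R"],3).tolist(),np.round(s["t"],3), (s["range_z"]>0).mean())
print(manip.read_state())
E
```

```text
pics
top 562.084430156575 328.163790323074 242.56526246962332 [-0.12482686  0.          0.          0.          0.        ] [[0.029, -1.0, -0.012], [-0.996, -0.028, -0.083], [0.082, 0.015, -0.997]] [0.01  0.532 1.237] 0.995986328125
side 442.4777548745827 314.0170976109935 235.6791854289354 [-0.03920985  0.          0.          0.          0.        ] [[0.946, -0.324, -0.009], [-0.243, -0.691, -0.681], [0.214, 0.647, -0.732]] [-0.481  0.171  0.704] 0.9959635416666667
{'time': 0.1, 'qpos': array([ 1.15396242e+00,  2.76520725e-01,  1.50593582e+00,  4.80161113e-06,
        1.36070573e+00, -1.20974223e-01]), 'dq': array([ 2.95514155e-05, -2.40614562e-03, -2.58638320e-03,  1.82544527e-03,
       -7.26894501e-04,  1.93353492e-05]), 'tau': array([ 3.24518762e-03, -4.05452871e+01, -2.37782568e+01,  7.05477479e-02,
        2.98858888e-02, -3.55616567e-05]), 'position': array([0.16744281, 0.54958083, 0.20472571]), 'eef_rot': array([-2.10768757e-04,  1.47391355e-01,  9.89077941e-01, -7.55986163e-04]), 'contact_force': array([ 0.29316839, -0.12007534, -0.43522557]), 'ft_torque': array([-0.01440924,  0.005138  , -0.00742956]), 'grip_force': 0.0, 'finger_gap': 0.9953417697006963}
```

View pics/top0.png

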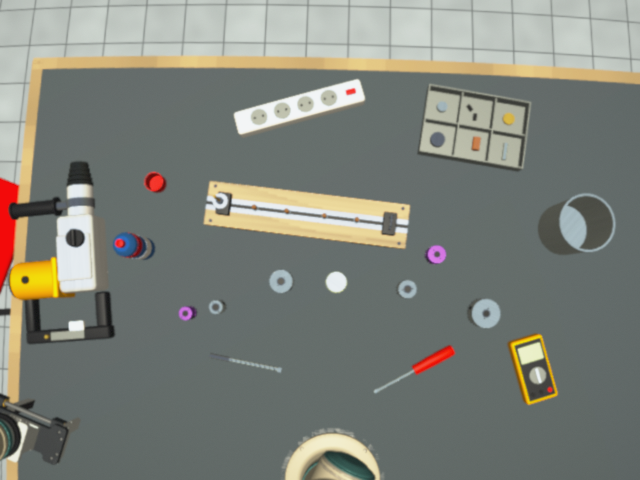

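View pics/side0.png

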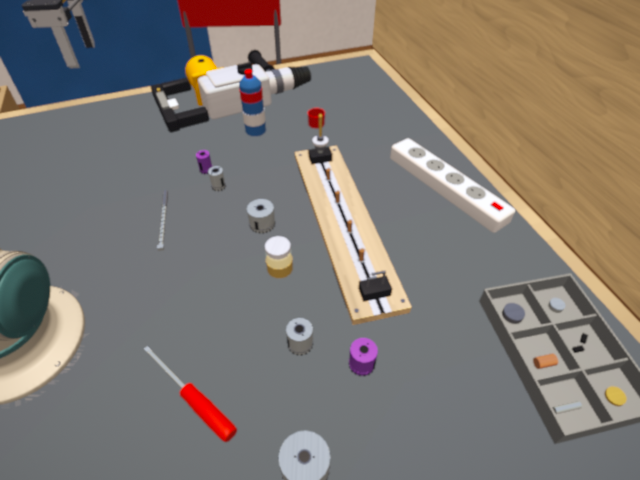

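The top view shows four grey saws: (217,307) for the 30, (407,289) for the 40, (281,281) for the 51 and (486,313) for the 64. The purple look-alikes are at (187,313) and (437,254), and the white jar lid is at (336,282). The rack has its arbor at the left end (220,203) and posts near (254,207), (287,211), (323,216) and (357,220). The side view agrees.

Next I measure them and enlarge the candidates.

```bash
cat > h.py <<'E'
import cv2, numpy as np
from rig import manip
def K(s): return np.array([[s["fx"],0,s["cx"]],[0,s["fy"],s["cy"]],[0,0,1.]])
def ray(s,uv,z):
    p=cv2.undistortPoints(np.array(uv,float).reshape(-1,1,2),K(s),np.array(s["dist_coeffs"])).reshape(-1,2)
    R=np.array(s["R"]);d=np.c_[p,np.ones(len(p))]@R; c=-R.T@np.array(s["t"])
    return c+d*((z-c[2])/d[:,2])[:,None]
def cloud(s):
    v,u=np.mgrid[:480,:640]; uv=np.c_[u.ravel(),v.ravel()].astype(float)
    p=cv2.undistortPoints(uv.reshape(-1,1,2),K(s),np.array(s["dist_coeffs"])).reshape(-1,2)
    zz=s["range_z"].ravel()[:,None]
    return ((np.c_[p,np.ones(len(p))]*zz-np.array(s["t"]))@np.array(s["R"])).reshape(480,640,3)
E
python3 - <<'E'
from h import *; import pickle
for n in("top","side"):
    s=pickle.load(open(n+"0.pkl","rb")); P=cloud(s); X,Y,Z=P[...,0],P[...,1],P[...,2]
    print(n,"bench z",np.median(Z[(abs(X-.45)<.03)&(abs(Y)<.3)]))
    top=((abs(Z-.045)<.009)|(abs(Z-.065)<.008)).astype(np.uint8)
    top[(X<.2)|(X>.75)]=0
    k,l,st,c=cv2.connectedComponentsWithStats(top)
    for i in range(1,k):
        if 25<st[i,4]<2500:
            m=l==i; z=np.median(Z[m]); (cu,cv),r=cv2.minEnclosingCircle(np.argwhere(m)[:,::-1].astype(np.float32))
            w=ray(s,[[cu,cv]],.065 if z>.056 else .045)[0]
            print(np.round([cu,cv,r],1),st[i,4],"w",np.round(w[:2],4),"mean",np.round([X[m].mean(),Y[m].mean(),z],4), np.median(s["img"][m],0), "diam", round(2*r/s["fx"]*np.median(s["range_z"][m])*1000,1))
s=pickle.load(open("top0.pkl","rb"));t=s["img"][:,:,::-1]
a=cv2.resize(t[180:250,195:415],None,fx=3.6,fy=3.6,interpolation=cv2.INTER_CUBIC)
b=cv2.resize(t[240:340,170:510],(792,233),interpolation=cv2.INTER_CUBIC)
cv2.imwrite("pics/crop1.png",np.vstack([a[:,:792],b]))
E
```

```text
top bench z 0.0014203979248854771
[ 72.7 227.6  67.6] 2145 w [0.5457 0.5988] mean [0.589  0.6123 0.061 ] [88. 82. 76.] diam 297.0
[222.5 202.5  12.3] 253 w [0.6128 0.2634] mean [0.6105 0.2617 0.0432] [159. 152. 136.] diam 54.8
[578.5 224.5  25.6] 359 w [ 0.5838 -0.5283] mean [ 0.5935 -0.5597  0.0571] [77. 79. 71.] diam 111.5
[568.5 227.5  26.9] 301 w [ 0.5788 -0.5135] mean [ 0.5668 -0.47    0.054 ] [78. 79. 72.] diam 116.9
[390.  223.   12.2] 273 w [ 0.5769 -0.1099] mean [ 0.5768 -0.1093  0.0402] [99. 98. 93.] diam 54.0
[138.7 247.   12. ] 129 w [0.5067 0.4422] mean [0.5045 0.4317 0.0573] [109. 109. 100.] diam 52.5
[435.9 254.1   9.4] 266 w [ 0.511  -0.2124] mean [ 0.5114 -0.2128  0.0452] [205.5 117.5 221. ] diam 41.0
[ 30.  265.5  20.7] 122 w [0.4574 0.6963] mean [0.463  0.6907 0.0672] [218.  146.5  10. ] diam 89.9
[280.8 280.9  11.6] 425 w [0.4425 0.1266] mean [0.4426 0.1265 0.0451] [166. 185. 190.] diam 50.7
[336.3 281.7  10.4] 337 w [0.4442 0.0051] mean [0.4446 0.005  0.0647] [231. 237. 240.] diam 44.8
[406.5 288.8   9.1] 262 w [ 0.4332 -0.149 ] mean [ 0.4332 -0.149   0.0454] [15
[... 1638 characters left out ...]
.5   3.5] 32 w [0.5904 0.0306] mean [0.5904 0.0328 0.0443] [182.  131.  108.5] diam 13.1
[278.3 251.2  15.3] 634 w [ 0.4419 -0.0099] mean [ 0.4434 -0.0033  0.064 ] [224.  222.5 231. ] diam 52.1
[361.  251.5   3.6] 37 w [ 0.5809 -0.0411] mean [ 0.582  -0.0395  0.044 ] [160. 115.  78.] diam 12.7
[374.8 284.4  17.1] 525 w [ 0.5744 -0.114 ] mean [ 0.5753 -0.1123  0.0401] [58. 54. 56.] diam 55.9
[299.5 330.7  13.4] 539 w [ 0.4325 -0.1555] mean [ 0.4326 -0.1548  0.045 ] [175. 181. 190.] diam 40.0
[362.7 351.5  14.2] 600 w [ 0.5085 -0.2184] mean [ 0.5093 -0.2176  0.0446] [184.  92. 201.] diam 40.9
[303.5 457.4  27.2] 2071 w [ 0.3829 -0.3278] mean [ 0.3837 -0.3269  0.0451] [182. 189. 199.] diam 66.4
```

View pics/crop1.png

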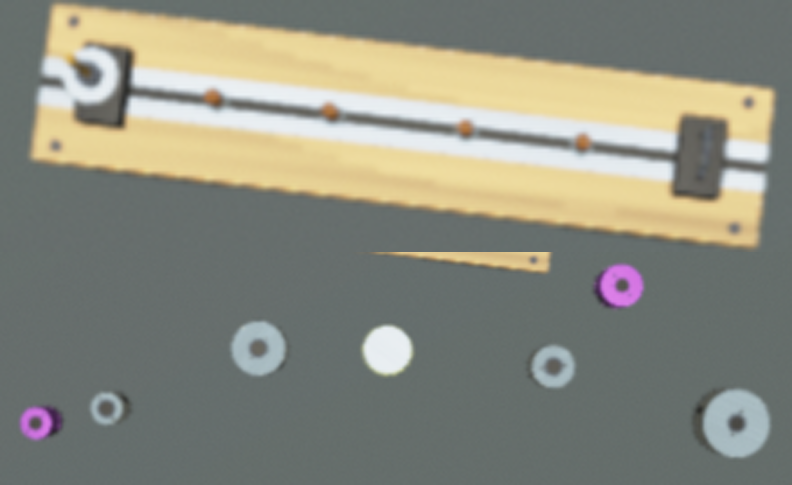

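The crop confirms it: the grey cups measure 29.8, 39.8, 50.7 and 64.3 mm, so they are the ones meant. The two purple cups (30 and 40 size) at (187,313) and (437,254) are decoys. The arbor is at the left (+y) end. Next I locate the posts and work out the row-frame moves.

```bash
python3 - <<'E'
from h import *; import pickle
res={}
for n,(u0,u1,v0,v1) in {"top":(240,375,195,230),"side":(318,372,160,265)}.items():
    s=pickle.load(open(n+"0.pkl","rb")); hsv=cv2.cvtColor(s["img"],cv2.COLOR_RGB2HSV); P=cloud(s)
    m=((hsv[...,0]<16)&(hsv[...,1]>75)&(P[...,2]>.024)).astype(np.uint8); w=np.zeros_like(m); w[v0:v1,u0:u1]=1; m&=w
    k,l,st,c=cv2.connectedComponentsWithStats(m); L=[]
    for i in range(1,k):
        if st[i,4]<6: continue
        q=P[l==i]; 
        if n=="top": p=ray(s,[c[i]],.045)[0]
        else:
            h=q[q[:,2]>.040]; p=h.mean(0)
        L.append(p[:2]); print(n,c[i].round(1),st[i,4],np.round(p,4),np.round(q.mean(0),4))
    res[n]=sorted(L,key=lambda p:-p[1])
for n in res:
    A=np.array(res[n]); print(n,np.round(A,4).tolist(),np.linalg.norm(np.diff(A,axis=0),axis=1).round(4), np.degrees(np.arctan2(*(A[0]-A[-1])[[0,1]])))
E
```

```text
top [253.6 206.6] 13 [0.6053 0.1931 0.045 ] [0.5919 0.1791 0.1398]
top [286.3 210.7] 12 [0.5981 0.1199 0.045 ] [0.5982 0.12   0.0438]
top [323.7 215.3] 10 [0.5899 0.0369 0.045 ] [0.5897 0.0368 0.0469]
top [356.5 219.4] 11 [ 0.5829 -0.0356  0.045 ] [ 0.5829 -0.0356  0.0451]
side [327.7 172.6] 21 [0.6046 0.1895 0.0441] [0.6038 0.1895 0.0377]
side [337.1 195.5] 28 [0.5966 0.1163 0.0449] [0.5968 0.1161 0.0374]
side [349.2 224.7] 32 [0.5895 0.0325 0.0446] [0.5889 0.0325 0.0377]
side [360.9 253.5] 42 [ 0.5715 -0.0596  0.0698] [ 0.5758 -0.051   0.0527]
top [[0.6053, 0.1931], [0.5981, 0.1199], [0.5899, 0.0369], [0.5829, -0.0356]] [0.0735 0.0834 0.0729] 5.582024214522738
side [[0.6046, 0.1895], [0.5966, 0.1163], [0.5895, 0.0325], [0.5715, -0.0596]] [0.0736 0.0841 0.0939] 7.577982051938344
```

```bash
cat >> h.py <<'E'
from scipy.spatial.transform import Rotation as Ro
S={30:(.3809,.2660),40:(.4329,-.1520),51:(.4422,.1240),64:(.3842,-.3252)}
Q={30:(.6050,.1913),40:(.5973,.1181),51:(.5897,.0347),64:(.5820,-.0378)}
a=np.radians(5.6); T=np.array([[np.sin(a),np.cos(a),0],[np.cos(a),-np.sin(a),0],[0,0,-1]]).T  # columns: tool x,y,z
def plan(x,y,z):
    st=manip.read_state(); q=st["eef_rot"]; R=Ro.from_quat([q[1],q[2],q[3],q[0]])
    print("t",round(st["time"],2),"pos",np.round(st["position"],4),"gap",round(st["finger_gap"],3),"F",np.round(st["contact_force"],1),"q",np.round(st["qpos"],2))
    print("slide cm",np.round(R.as_matrix().T@(np.array([x,y,z])-st["position"])*100,2),"dr",np.round((R.inv()*Ro.from_matrix(T)).as_rotvec(),4))
E
python3 - <<'E'
from h import *
plan(*S[30],.15)
E
```

```text
t 0.1 pos [0.1674 0.5496 0.2047] gap 0.995 F [ 0.3 -0.1 -0.4] q [ 1.15  0.28  1.51  0.    1.36 -0.12]
slide cm [-28.69 -20.89   5.5 ] dr [-1.4000e-03  9.0000e-04  1.3727e+00]
```

Careful with the scale: shifts go in shares of 80 cm and turns go in shares of 180 degrees. That gives: -28.7 cm / 80 = -0.3588, 5.5 cm / 80 = 0.0688, 1.373 rad / 3.1416 = 0.437.

Emit:
step_arm(slide=[[-0.3588, -0.2613, 0.0688], [-0.3588, -0.2613, 0.0688], [-0.3588, -0.2613, 0.0688], [-0.3588, -0.2613, 0.0688], [-0.3588, -0.2613, 0.0688], [-0.3588, -0.2613, 0.0688], [-0.3588, -0.2613, 0.0688], [-0.3588, -0.2613, 0.0688], [-0.3588, -0.2613, 0.0688], [-0.3588, -0.2613, 0.0688]], dr=[[0, 0, 0.437], [0, 0, 0.437], [0, 0, 0.437], [0, 0, 0.437], [0, 0, 0.437], [0, 0, 0.437], [0, 0, 0.437], [0, 0, 0.437], [0, 0, 0.437], [0, 0, 0.437]], jaw=[1, 1, 1, 1, 1, 1, 1, 1, 1, 1])

```text
time: 1.35
position: [0.381, 0.2665, 0.1503]
eef_rot: [-0.0, 0.741, 0.672, -0.0]
contact_force: [0.7, -0.1, 0.3]
finger_gap: 1.003
grip_force: 0.0
```

```bash
python3 - <<'E'
from h import *
plan(*S[30],.012)
for n in("side","top"):
    s=manip.snapshot(n); cv2.imwrite(f"pics/{n}1.png",s["img"][:,:,::-1])
E
```

```text
t 1.35 pos [0.381  0.2665 0.1503] gap 1.003 F [ 0.7 -0.1  0.3] q [0.46 0.15 1.82 0.   1.17 0.56]
slide cm [-0.05 -0.   13.83] dr [-0.0003  0.0001  0.0009]
```

View pics/side1.png

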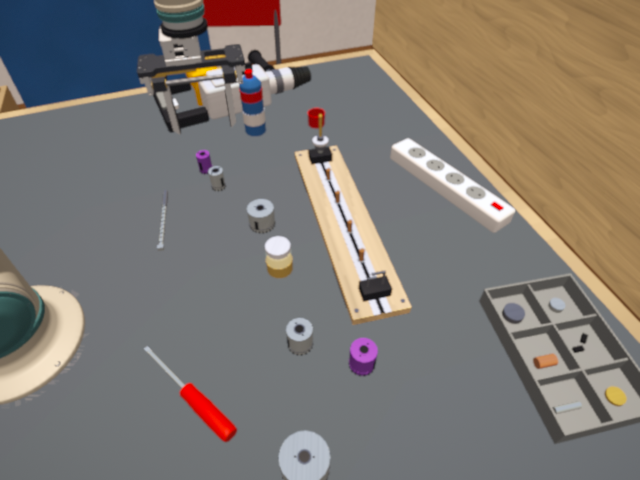

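The side view shows the open gripper above saw_30, with finger tips near (172,130) and (232,125). The jaws close across the row and clear the purple decoy at (204,160). I descend and grip.

To row units: 13.8 cm / 80 = 0.1725, 12 cm / 80 = 0.15.

Emit:
step_arm(slide=[[0, 0, 0.0625], [0, 0, 0.1125], [0, 0, 0.15], [0, 0, 0.1725], [0, 0, 0.1725], [0, 0, 0.1725], [0, 0, 0.1725], [0, 0, 0.1725], [0, 0, 0.1725], [0, 0, 0.1725]], dr=[[0, 0, 0], [0, 0, 0], [0, 0, 0], [0, 0, 0], [0, 0, 0], [0, 0, 0], [0, 0, 0], [0, 0, 0], [0, 0, 0], [0, 0, 0]], jaw=[1, 1, 1, 1, 1, 0.1, 0.1, 0.1, 0.1, 0.1])

```text
time: 2.7
position: [0.3813, 0.2665, 0.0126]
eef_rot: [0.0, 0.741, 0.672, 0.0]
contact_force: [0.6, -0.2, 0.2]
finger_gap: 0.503
grip_force: 0.0
```

To row units: -10 cm / 80 = -0.125, -6 cm / 80 = -0.075.

Emit:
step_arm(slide=[[0, 0, 0], [0, 0, 0], [0, 0, 0], [0, 0, -0.0375], [0, 0, -0.075], [0, 0, -0.125], [0, 0, -0.125], [0, 0, -0.125]], dr=[[0, 0, 0], [0, 0, 0], [0, 0, 0], [0, 0, 0], [0, 0, 0], [0, 0, 0], [0, 0, 0], [0, 0, 0]], jaw=[0.1, 0.1, 0.1, 0.1, 0.1, 0.1, 0.1, 0.1])

```text
time: 3.7
position: [0.3805, 0.2661, 0.1117]
eef_rot: [-0.0, 0.741, 0.672, -0.001]
contact_force: [-1.2, 0.8, -0.1]
finger_gap: 0.311
grip_force: 30.0
```

```bash
python3 - <<'E'
from h import *
plan(*Q[30],.112)
for n in("side","top"):
    s=manip.snapshot(n); cv2.imwrite(f"pics/{n}2.png",s["img"][:,:,::-1])
E
```

```text
t 3.7 pos [0.3805 0.2661 0.1117] gap 0.311 F [-1.2  0.8 -0.1] q [0.46 0.19 1.88 0.   1.08 0.56]
slide cm [-5.25 23.07 -0.05] dr [-0.0011  0.0007 -0.0002]
```

View pics/side2.png

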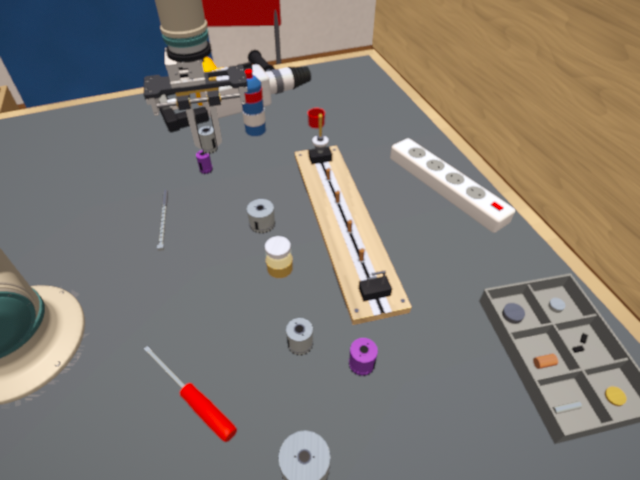

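Saw_30 is held at (207,138) with a gap of 29 mm. I carry it over the first post.

To row units: 23.1 cm / 80 = 0.2888, 23 cm / 80 = 0.2875.

Emit:
step_arm(slide=[[-0.0375, 0.025, 0], [-0.0663, 0.075, 0], [-0.0663, 0.1375, 0], [-0.0663, 0.2, 0], [-0.0663, 0.25, 0], [-0.0663, 0.2875, 0], [-0.0663, 0.2888, 0.025], [-0.0663, 0.2888, 0.05], [-0.0663, 0.2888, 0.05], [-0.0663, 0.2888, 0.05]], dr=[[0, 0, 0], [0, 0, 0], [0, 0, 0], [0, 0, 0], [0, 0, 0], [0, 0, 0], [0, 0, 0], [0, 0, 0], [0, 0, 0], [0, 0, 0]], jaw=[0.1, 0.1, 0.1, 0.1, 0.1, 0.1, 0.1, 0.1, 0.1, 0.1])

```text
time: 5.05
position: [0.6059, 0.1911, 0.0721]
eef_rot: [-0.0, 0.741, 0.672, -0.0]
contact_force: [-0.9, -0.5, -1.1]
finger_gap: 0.309
grip_force: 30.0
```

```bash
python3 - <<'E'
from h import *
plan(*Q[30],.031)
s=manip.snapshot("side"); t=manip.snapshot("top")
a=cv2.resize(s["img"][60:260,260:400],(420,600),interpolation=cv2.INTER_CUBIC)
b=cv2.resize(t["img"][150:300,200:295],(380,600),interpolation=cv2.INTER_CUBIC)
cv2.imwrite("pics/c3.png",np.hstack([a,b])[:,:,::-1])
E
```

```text
t 5.05 pos [0.6059 0.1911 0.0721] gap 0.309 F [-0.9 -0.5 -1.1] q [0.2  0.46 1.56 0.   1.12 0.29]
slide cm [ 0.01 -0.09  4.11] dr [-0.0007  0.0001 -0.0003]
```

View pics/c3.png

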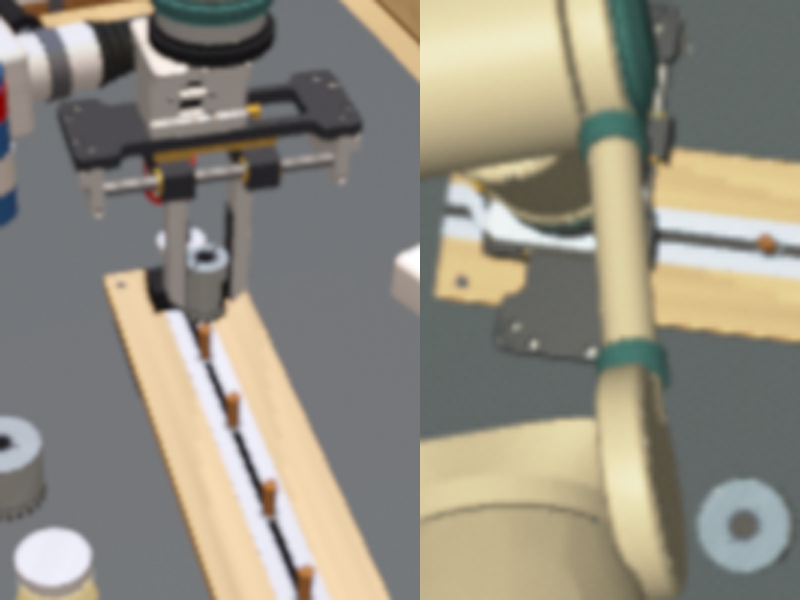

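Saw_30 hangs between the fingers, with its top at about (329,146) in the side view, over the first post. I check the offset numerically against the same camera's post position.

```bash
cat >> h.py <<'E'
def inhand(ztop,win,n="side"):
    s=manip.snapshot(n); P=cloud(s); u0,u1,v0,v1=win
    m=np.zeros((480,640),np.uint8); m[v0:v1,u0:u1]=1
    m&=(abs(P[...,2]-ztop)<.004).astype(np.uint8)
    k,l,st,c=cv2.connectedComponentsWithStats(m)
    for i in range(1,k):
        if st[i,4]>15:
            (cu,cv),r=cv2.minEnclosingCircle(np.argwhere(l==i)[:,::-1].astype(np.float32))
            print(n,np.round([cu,cv,r],1),st[i,4],"ray",np.round(ray(s,[[cu,cv]],ztop)[0],4),"mean",np.round(P[l==i].mean(0),4))
E
python3 - <<'E'
from h import *
inhand(.105,(305,355,125,170))
E
```

```text
side [328.5 146.   13.6] 168 ray [0.6045 0.1894 0.105 ] mean [0.6039 0.1885 0.1055]
```

The offset is under 1 mm. I lower it, release and rise.

To row units: 4.1 cm / 80 = 0.0513, 4 cm / 80 = 0.05.

Emit:
step_arm(slide=[[0, 0, 0.0188], [0, 0, 0.0375], [0, 0, 0.05], [0, 0, 0.0513], [0, 0, 0.0513], [0, 0, 0.0513], [0, 0, 0.0513], [0, 0, 0.0513], [0, 0, 0.0513]], dr=[[0, 0, 0], [0, 0, 0], [0, 0, 0], [0, 0, 0], [0, 0, 0], [0, 0, 0], [0, 0, 0], [0, 0, 0], [0, 0, 0]], jaw=[0.1, 0.1, 0.1, 0.1, 0.1, 0.6, 0.6, 0.6, 0.6])

```text
time: 6.32
position: [0.606, 0.1911, 0.0316]
eef_rot: [0.0, 0.741, 0.672, 0.0]
contact_force: [-0.6, 0.8, 0.1]
finger_gap: 0.601
grip_force: 0.0
```

To row units: -12 cm / 80 = -0.15, -8 cm / 80 = -0.1.

Emit:
step_arm(slide=[[0, 0, -0.0375], [0, 0, -0.1], [0, 0, -0.15], [0, 0, -0.15], [0, 0, -0.15]], dr=[[0, 0, 0], [0, 0, 0], [0, 0, 0], [0, 0, 0], [0, 0, 0]], jaw=[0.7, 0.9, 1, 1, 1])

```text
time: 6.95
position: [0.6052, 0.191, 0.1507]
eef_rot: [-0.0, 0.741, 0.672, -0.001]
contact_force: [-0.3, 0.3, 0.2]
finger_gap: 1.003
grip_force: 0.0
```

```bash
python3 - <<'E'
from h import *
plan(*S[40],.15)
inhand(.063,(305,370,135,205))
E
```

```text
t 6.95 pos [0.6052 0.191  0.1507] gap 1.003 F [-0.3  0.3  0.2] q [0.2  0.4  1.46 0.   1.29 0.29]
slide cm [-35.82 -13.79   0.1 ] dr [-0.0013  0.0003 -0.0003]
side [320.  145.5   4. ] 17 ray [0.6087 0.2521 0.063 ] mean [0.6077 0.2511 0.0627]
side [328.  162.5   6.5] 111 ray [0.6046 0.1908 0.063 ] mean [0.6041 0.1903 0.0628]
```

To row units: -35.8 cm / 80 = -0.4475, -13.8 cm / 80 = -0.1725.

Emit:
step_arm(slide=[[-0.075, -0.0288, 0], [-0.15, -0.0575, 0], [-0.225, -0.0875, 0], [-0.3, -0.115, 0], [-0.375, -0.1438, 0], [-0.4475, -0.1725, 0], [-0.4475, -0.1725, 0.05], [-0.4475, -0.1725, 0.05], [-0.4475, -0.1725, 0.05]], dr=[[0, 0, 0], [0, 0, 0], [0, 0, 0], [0, 0, 0], [0, 0, 0], [0, 0, 0], [0, 0, 0], [0, 0, 0], [0, 0, 0]], jaw=[1, 1, 1, 1, 1, 1, 1, 1, 1])

```text
time: 8.12
position: [0.4338, -0.151, 0.1113]
eef_rot: [-0.001, 0.741, 0.672, 0.0]
contact_force: [0.7, -0.4, -0.3]
finger_gap: 1.001
grip_force: 0.0
```

```bash
python3 - <<'E'
from h import *
plan(*S[40],.012)
E
```

```text
t 8.12 pos [ 0.4338 -0.151   0.1113] gap 1.001 F [ 0.7 -0.4 -0.3] q [-0.49  0.18  1.89  0.    1.07 -0.39]
slide cm [-0.11 -0.07  9.93] dr [-0.0009 -0.0009  0.0003]
```

To row units: 9.9 cm / 80 = 0.1238, 8 cm / 80 = 0.1.

Emit:
step_arm(slide=[[-0.0013, -0.0013, 0.05], [-0.0013, -0.0013, 0.1], [-0.0013, -0.0013, 0.1238], [-0.0013, -0.0013, 0.1238], [-0.0013, -0.0013, 0.1238], [-0.0013, -0.0013, 0.1238], [-0.0013, -0.0013, 0.1238], [-0.0013, -0.0013, 0.1238], [-0.0013, -0.0013, 0.1238], [-0.0013, -0.0013, 0.1238]], dr=[[0, 0, 0], [0, 0, 0], [0, 0, 0], [0, 0, 0], [0, 0, 0], [0, 0, 0], [0, 0, 0], [0, 0, 0], [0, 0, 0], [0, 0, 0]], jaw=[1, 1, 1, 1, 0.2, 0.2, 0.2, 0.2, 0.2, 0.2])

```text
time: 9.38
position: [0.4328, -0.1527, 0.0125]
eef_rot: [0.0, 0.741, 0.672, 0.0]
contact_force: [0.0, -0.7, -0.1]
finger_gap: 0.421
grip_force: 30.0
```

To row units: -10 cm / 80 = -0.125, -6 cm / 80 = -0.075.

Emit:
step_arm(slide=[[0, 0, 0], [0, 0, 0], [0, 0, -0.0375], [0, 0, -0.075], [0, 0, -0.125], [0, 0, -0.125], [0, 0, -0.125]], dr=[[0, 0, 0], [0, 0, 0], [0, 0, 0], [0, 0, 0], [0, 0, 0], [0, 0, 0], [0, 0, 0]], jaw=[0.2, 0.2, 0.2, 0.2, 0.2, 0.2, 0.2])

```text
time: 10.25
position: [0.4315, -0.152, 0.1115]
eef_rot: [-0.001, 0.741, 0.672, -0.0]
contact_force: [0.3, -0.5, -1.4]
finger_gap: 0.415
grip_force: 30.0
```

```bash
python3 - <<'E'
from h import *
plan(*Q[40],.112)
E
```

```text
t 10.25 pos [ 0.4315 -0.152   0.1115] gap 0.415 F [ 0.3 -0.5 -1.4] q [-0.49  0.18  1.89  0.    1.07 -0.39]
slide cm [28.51 13.86 -0.06] dr [-0.0019 -0.0008 -0.0003]
```

To row units: 28.5 cm / 80 = 0.3563, 24 cm / 80 = 0.3.

Emit:
step_arm(slide=[[0.05, 0, 0], [0.1125, 0.0125, 0], [0.175, 0.0375, 0], [0.2375, 0.075, 0], [0.3, 0.1125, 0], [0.3563, 0.15, 0], [0.3563, 0.1738, 0.0125], [0.3563, 0.1738, 0.0375], [0.3563, 0.1738, 0.05], [0.3563, 0.1738, 0.05]], dr=[[0, 0, 0], [0, 0, 0], [0, 0, 0], [0, 0, 0], [0, 0, 0], [0, 0, 0], [0, 0, 0], [0, 0, 0], [0, 0, 0], [0, 0, 0]], jaw=[0.2, 0.2, 0.2, 0.2, 0.2, 0.2, 0.2, 0.2, 0.2, 0.2])

```text
time: 11.5
position: [0.597, 0.1165, 0.0706]
eef_rot: [-0.001, 0.741, 0.671, -0.002]
contact_force: [0.3, -0.1, -0.5]
finger_gap: 0.416
grip_force: 30.0
```

```bash
python3 - <<'E'
from h import *
plan(*Q[40],.031)
inhand(.105,(310,380,140,200))
E
```

```text
t 11.5 pos [0.597  0.1165 0.0706] gap 0.416 F [ 0.3 -0.1 -0.5] q [ 0.08  0.43  1.63 -0.    1.09  0.18]
slide cm [0.17 0.03 3.96] dr [-0.0041  0.0009 -0.0012]
side [337.5 169.5  16.6] 272 ray [0.5948 0.1141 0.105 ] mean [0.5957 0.1145 0.1038]
```

To row units: 4 cm / 80 = 0.05, 3.9 cm / 80 = 0.0488.

Emit:
step_arm(slide=[[0.0025, 0.0013, 0.0188], [0.0025, 0.0013, 0.0375], [0.0025, 0.0013, 0.0488], [0.0025, 0.0013, 0.05], [0.0025, 0.0013, 0.05], [0.0025, 0.0013, 0.05], [0.0025, 0.0013, 0.05], [0.0025, 0.0013, 0.05], [0.0025, 0.0013, 0.05]], dr=[[0, 0, 0], [0, 0, 0], [0, 0, 0], [0, 0, 0], [0, 0, 0], [0, 0, 0], [0, 0, 0], [0, 0, 0], [0, 0, 0]], jaw=[0.2, 0.2, 0.2, 0.2, 0.2, 0.7, 0.7, 0.7, 0.7])

```text
time: 12.68
position: [0.6, 0.1194, 0.0327]
eef_rot: [0.0, 0.741, 0.672, 0.0]
contact_force: [1.0, -0.1, 0.2]
finger_gap: 0.701
grip_force: 0.0
```

To row units: -12 cm / 80 = -0.15, -8 cm / 80 = -0.1.

Emit:
step_arm(slide=[[0, 0, -0.0375], [0, 0, -0.1], [0, 0, -0.15], [0, 0, -0.15], [0, 0, -0.15]], dr=[[0, 0, 0], [0, 0, 0], [0, 0, 0], [0, 0, 0], [0, 0, 0]], jaw=[0.8, 0.9, 1, 1, 1])

```text
time: 13.3
position: [0.5992, 0.1193, 0.1517]
eef_rot: [-0.0, 0.741, 0.672, -0.001]
contact_force: [-0.4, -0.4, -1.1]
finger_gap: 1.0
grip_force: 0.0
```

```bash
python3 - <<'E'
from h import *
plan(*S[51],.112)
inhand(.063,(310,380,155,215))
E
```

```text
t 13.3 pos [0.5992 0.1193 0.1517] gap 1.0 F [-0.4 -0.4 -1.1] q [0.08 0.36 1.51 0.   1.27 0.18]
slide cm [ -1.07 -15.66   3.99] dr [-0.0013  0.0002 -0.0003]
side [327.8 162.5   6.3] 107 ray [0.6042 0.1909 0.063 ] mean [0.6041 0.1903 0.0632]
side [337.9 185.    9.4] 227 ray [0.5983 0.1178 0.063 ] mean [0.5984 0.118  0.0629]
```

To row units: -15.7 cm / 80 = -0.1963, -1.1 cm / 80 = -0.0138.

Emit:
step_arm(slide=[[-0.0138, -0.0625, 0], [-0.0138, -0.125, 0], [-0.0138, -0.1963, 0.0125], [-0.0138, -0.1963, 0.05], [-0.0138, -0.1963, 0.05], [-0.0138, -0.1963, 0.05]], dr=[[0, 0, 0], [0, 0, 0], [0, 0, 0], [0, 0, 0], [0, 0, 0], [0, 0, 0]], jaw=[1, 1, 1, 1, 1, 1])

```text
time: 14.1
position: [0.4433, 0.1238, 0.1124]
eef_rot: [-0.0, 0.741, 0.672, -0.0]
contact_force: [-0.3, -1.1, -0.1]
finger_gap: 0.999
grip_force: 0.0
```

```bash
python3 - <<'E'
from h import *
plan(*S[51],.012)
E
```

```text
t 14.1 pos [0.4433 0.1238 0.1124] gap 0.999 F [-0.3 -1.1 -0.1] q [0.12 0.18 1.89 0.   1.08 0.22]
slide cm [ 1.000e-02 -1.100e-01  1.004e+01] dr [-0.0003  0.     -0.0005]
```

To row units: 10 cm / 80 = 0.125, 8 cm / 80 = 0.1.

Emit:
step_arm(slide=[[0, -0.0013, 0.05], [0, -0.0013, 0.1], [0, -0.0013, 0.125], [0, -0.0013, 0.125], [0, -0.0013, 0.125], [0, -0.0013, 0.125], [0, -0.0013, 0.125], [0, -0.0013, 0.125], [0, -0.0013, 0.125], [0, -0.0013, 0.125]], dr=[[0, 0, 0], [0, 0, 0], [0, 0, 0], [0, 0, 0], [0, 0, 0], [0, 0, 0], [0, 0, 0], [0, 0, 0], [0, 0, 0], [0, 0, 0]], jaw=[1, 1, 1, 1, 0.35, 0.35, 0.35, 0.35, 0.35, 0.35])

```text
time: 15.35
position: [0.442, 0.1239, 0.0128]
eef_rot: [0.0, 0.741, 0.672, 0.0]
contact_force: [-0.1, -0.2, 3.9]
finger_gap: 0.532
grip_force: 30.0
```

To row units: -10 cm / 80 = -0.125, -6 cm / 80 = -0.075.

Emit:
step_arm(slide=[[0, 0, 0], [0, 0, -0.0375], [0, 0, -0.075], [0, 0, -0.125], [0, 0, -0.125], [0, 0, -0.125], [0, 0, -0.125]], dr=[[0, 0, 0], [0, 0, 0], [0, 0, 0], [0, 0, 0], [0, 0, 0], [0, 0, 0], [0, 0, 0]], jaw=[0.35, 0.35, 0.35, 0.35, 0.35, 0.35, 0.35])

```text
time: 16.23
position: [0.4401, 0.1237, 0.1108]
eef_rot: [-0.001, 0.741, 0.672, -0.001]
contact_force: [-0.8, -0.0, -1.7]
finger_gap: 0.538
grip_force: 30.0
```

```bash
python3 - <<'E'
from h import *
plan(*Q[51],.112)
E
```

```text
t 16.23 pos [0.4401 0.1237 0.1108] gap 0.538 F [-0.8 -0.  -1.7] q [0.12 0.18 1.89 0.   1.07 0.22]
slide cm [-7.39 15.76 -0.17] dr [-0.0036  0.0007 -0.0003]
```

Emit:
step_arm(slide=[[-0.0375, 0.025, 0], [-0.075, 0.075, 0], [-0.0925, 0.125, 0], [-0.0925, 0.175, 0], [-0.0925, 0.1963, 0], [-0.0925, 0.1963, 0.025], [-0.0925, 0.1963, 0.05], [-0.0925, 0.1963, 0.05], [-0.0925, 0.1963, 0.05], [-0.0925, 0.1963, 0.05]], dr=[[0, 0, 0], [0, 0, 0], [0, 0, 0], [0, 0, 0], [0, 0, 0], [0, 0, 0], [0, 0, 0], [0, 0, 0], [0, 0, 0], [0, 0, 0]], jaw=[0.35, 0.35, 0.35, 0.35, 0.35, 0.35, 0.35, 0.35, 0.35, 0.35])

```text
time: 17.48
position: [0.591, 0.035, 0.0734]
eef_rot: [0.0, 0.741, 0.672, 0.001]
contact_force: [-0.4, -0.5, -0.9]
finger_gap: 0.534
grip_force: 30.0
```

```bash
python3 - <<'E'
from h import *
plan(*Q[51],.031)
inhand(.104,(310,390,160,240))
E
```

```text
t 17.48 pos [0.591  0.035  0.0734] gap 0.534 F [-0.4 -0.5 -0.9] q [-0.06  0.4   1.67  0.    1.07  0.04]
slide cm [-0.04 -0.13  4.24] dr [ 0.0015 -0.0002 -0.    ]
side [351.  198.   21.1] 509 ray [0.5891 0.0332 0.104 ] mean [0.5894 0.0336 0.1051]
```

To row units: 4.2 cm / 80 = 0.0525, 4 cm / 80 = 0.05.

Emit:
step_arm(slide=[[0, 0, 0.0188], [0, 0, 0.0375], [0, 0, 0.05], [0, 0, 0.0525], [0, 0, 0.0525], [0, 0, 0.0525], [0, 0, 0.0525], [0, 0, 0.0525], [0, 0, 0.0525], [0, 0, 0.0525]], dr=[[0, 0, 0], [0, 0, 0], [0, 0, 0], [0, 0, 0], [0, 0, 0], [0, 0, 0], [0, 0, 0], [0, 0, 0], [0, 0, 0], [0, 0, 0]], jaw=[0.35, 0.35, 0.35, 0.35, 0.35, 0.35, 0.8, 0.8, 0.8, 0.8])

```text
time: 18.77
position: [0.5908, 0.0349, 0.0303]
eef_rot: [0.0, 0.741, 0.672, 0.0]
contact_force: [0.1, -0.1, 0.3]
finger_gap: 0.801
grip_force: 0.0
```

To row units: -12 cm / 80 = -0.15, -8 cm / 80 = -0.1.

Emit:
step_arm(slide=[[0, 0, -0.0375], [0, 0, -0.1], [0, 0, -0.15], [0, 0, -0.15], [0, 0, -0.15]], dr=[[0, 0, 0], [0, 0, 0], [0, 0, 0], [0, 0, 0], [0, 0, 0]], jaw=[0.9, 1, 1, 1, 1])

```text
time: 19.4
position: [0.5899, 0.0349, 0.1497]
eef_rot: [-0.0, 0.741, 0.672, -0.0]
contact_force: [-0.4, -0.4, 0.9]
finger_gap: 1.0
grip_force: 0.0
```

```bash
python3 - <<'E'
from h import *
plan(*S[64],.15)
inhand(.063,(310,390,155,260))
E
```

```text
t 19.4 pos [0.5899 0.0349 0.1497] gap 1.0 F [-0.4 -0.4  0.9] q [-0.06  0.34  1.56  0.    1.25  0.04]
slide cm [-3.785e+01 -1.695e+01 -1.000e-02] dr [-0.0013 -0.     -0.0002]
side [329.1 162.8   5.3] 69 ray [0.6062 0.189  0.063 ] mean [0.608  0.1887 0.0631]
side [337.9 185.    9.4] 224 ray [0.5983 0.1178 0.063 ] mean [0.5984 0.1181 0.0629]
side [348.8 214.   13.2] 435 ray [0.5882 0.0356 0.063 ] mean [0.5877 0.0352 0.063 ]
```

To row units: -37.9 cm / 80 = -0.4738, -36 cm / 80 = -0.45.

Emit:
step_arm(slide=[[-0.075, -0.0338, 0], [-0.15, -0.0675, 0], [-0.225, -0.1, 0], [-0.3, -0.1338, 0], [-0.375, -0.1675, 0], [-0.45, -0.2, 0], [-0.4738, -0.2125, 0.0375], [-0.4738, -0.2125, 0.05], [-0.4738, -0.2125, 0.05], [-0.4738, -0.2125, 0.05]], dr=[[0, 0, 0], [0, 0, 0], [0, 0, 0], [0, 0, 0], [0, 0, 0], [0, 0, 0], [0, 0, 0], [0, 0, 0], [0, 0, 0], [0, 0, 0]], jaw=[1, 1, 1, 1, 1, 1, 1, 1, 1, 1])

```text
time: 20.7
position: [0.3851, -0.3246, 0.1105]
eef_rot: [-0.0, 0.74, 0.672, 0.0]
contact_force: [0.8, 0.5, -0.4]
finger_gap: 1.001
grip_force: 0.0
```

```bash
python3 - <<'E'
from h import *
plan(*S[64],.012)
E
```

```text
t 20.7 pos [ 0.3851 -0.3246  0.1105] gap 1.001 F [ 0.8  0.5 -0.4] q [-0.84  0.24  1.8   0.    1.09 -0.74]
slide cm [-0.07 -0.09  9.85] dr [ 0.0002 -0.0005  0.0014]
```

To row units: 9.9 cm / 80 = 0.1238, 8 cm / 80 = 0.1.

Emit:
step_arm(slide=[[-0.0013, -0.0013, 0.05], [-0.0013, -0.0013, 0.1], [-0.0013, -0.0013, 0.1238], [-0.0013, -0.0013, 0.1238], [-0.0013, -0.0013, 0.1238], [-0.0013, -0.0013, 0.1238], [-0.0013, -0.0013, 0.1238], [-0.0013, -0.0013, 0.1238], [-0.0013, -0.0013, 0.1238], [-0.0013, -0.0013, 0.1238]], dr=[[0, 0, 0], [0, 0, 0], [0, 0, 0], [0, 0, 0], [0, 0, 0], [0, 0, 0], [0, 0, 0], [0, 0, 0], [0, 0, 0], [0, 0, 0]], jaw=[1, 1, 1, 1, 0.5, 0.5, 0.5, 0.5, 0.5, 0.5])

```text
time: 21.95
position: [0.384, -0.3271, 0.0123]
eef_rot: [0.001, 0.741, 0.671, 0.0]
contact_force: [0.7, 0.2, 4.8]
finger_gap: 0.683
grip_force: 30.0
```

To row units: -10 cm / 80 = -0.125, -6 cm / 80 = -0.075.

Emit:
step_arm(slide=[[0, 0, 0], [0, 0, -0.0375], [0, 0, -0.075], [0, 0, -0.125], [0, 0, -0.125], [0, 0, -0.125], [0, 0, -0.125]], dr=[[0, 0, 0], [0, 0, 0], [0, 0, 0], [0, 0, 0], [0, 0, 0], [0, 0, 0], [0, 0, 0]], jaw=[0.5, 0.5, 0.5, 0.5, 0.5, 0.5, 0.5])

```text
time: 22.82
position: [0.3821, -0.3255, 0.1096]
eef_rot: [-0.002, 0.741, 0.672, 0.0]
contact_force: [-0.0, 0.1, -1.2]
finger_gap: 0.686
grip_force: 30.0
```

```bash
python3 - <<'E'
from h import *
plan(*Q[64],.112)
E
```

```text
t 22.82 pos [ 0.3821 -0.3255  0.1096] gap 0.686 F [-0.   0.1 -1.2] q [-0.84  0.25  1.8  -0.    1.1  -0.75]
slide cm [30.58 17.07 -0.21] dr [-0.0029 -0.0027 -0.0003]
```

To row units: 30.6 cm / 80 = 0.3825, 29 cm / 80 = 0.3625.

Emit:
step_arm(slide=[[0.05, 0, 0], [0.1125, 0.0063, 0], [0.175, 0.025, 0], [0.2375, 0.05, 0], [0.3, 0.0875, 0], [0.3625, 0.125, 0], [0.3825, 0.175, 0], [0.3825, 0.2125, 0], [0.3825, 0.2125, 0], [0.3825, 0.2125, 0]], dr=[[0, 0, 0], [0, 0, 0], [0, 0, 0], [0, 0, 0], [0, 0, 0], [0, 0, 0], [0, 0, 0], [0, 0, 0], [0, 0, 0], [0, 0, 0]], jaw=[0.5, 0.5, 0.5, 0.5, 0.5, 0.5, 0.5, 0.5, 0.5, 0.5])

```text
time: 24.08
position: [0.5804, -0.0385, 0.11]
eef_rot: [-0.002, 0.741, 0.672, -0.001]
contact_force: [-0.4, 0.9, -2.8]
finger_gap: 0.681
grip_force: 30.0
```

To row units: 4 cm / 80 = 0.05, 2 cm / 80 = 0.025.

Emit:
step_arm(slide=[[0, 0, 0.025], [0, 0, 0.05], [0, 0, 0.05], [0, 0, 0.05]], dr=[[0, 0, 0], [0, 0, 0], [0, 0, 0], [0, 0, 0]], jaw=[0.5, 0.5, 0.5, 0.5])

```text
time: 24.58
position: [0.582, -0.0389, 0.0721]
eef_rot: [0.0, 0.741, 0.671, 0.0]
contact_force: [0.7, -0.0, -1.8]
finger_gap: 0.684
grip_force: 30.0
```

```bash
python3 - <<'E'
from h import *
plan(*Q[64],.031)
inhand(.104,(310,410,170,280))
E
```

```text
t 24.57 pos [ 0.582  -0.0389  0.0721] gap 0.684 F [ 0.7 -0.  -1.8] q [-0.19  0.39  1.69  0.    1.07 -0.09]
slide cm [ 0.11 -0.01  4.11] dr [ 0.0004 -0.0001 -0.0007]
side [363.  227.   27.1] 926 ray [ 0.5811 -0.0388  0.104 ] mean [ 0.5803 -0.0416  0.1046]
```

To row units: 4.1 cm / 80 = 0.0513, 4 cm / 80 = 0.05.

Emit:
step_arm(slide=[[0.0013, 0, 0.0188], [0.0013, 0, 0.0375], [0.0013, 0, 0.05], [0.0013, 0, 0.0513], [0.0013, 0, 0.0513], [0.0013, 0, 0.0513], [0.0013, 0, 0.0513], [0.0013, 0, 0.0513], [0.0013, 0, 0.0513], [0.0013, 0, 0.0513]], dr=[[0, 0, 0], [0, 0, 0], [0, 0, 0], [0, 0, 0], [0, 0, 0], [0, 0, 0], [0, 0, 0], [0, 0, 0], [0, 0, 0], [0, 0, 0]], jaw=[0.5, 0.5, 0.5, 0.5, 0.5, 0.5, 0.9, 0.9, 0.9, 0.9])

```text
time: 25.88
position: [0.5826, -0.0377, 0.0306]
eef_rot: [0.0, 0.741, 0.672, 0.0]
contact_force: [-0.6, 0.2, 0.2]
finger_gap: 0.904
grip_force: 0.0
```

Emit:
step_arm(slide=[[0, 0, -0.0375], [0, 0, -0.1], [0, 0, -0.1625], [-0.075, -0.075, -0.1625], [-0.15, -0.15, -0.1625], [-0.225, -0.225, -0.1625], [-0.225, -0.275, -0.1625], [-0.225, -0.275, -0.1625]], dr=[[0, 0, 0], [0, 0, 0], [0, 0, 0], [0, 0, 0], [0, 0, 0], [0, 0, 0], [0, 0, 0], [0, 0, 0]], jaw=[1, 1, 1, 1, 1, 1, 1, 1])

```text
time: 26.88
position: [0.3433, -0.1957, 0.1605]
eef_rot: [-0.0, 0.741, 0.671, -0.0]
contact_force: [0.4, -0.8, 0.2]
finger_gap: 0.998
grip_force: 0.0
```

```bash
python3 - <<'E'
from h import *
plan(*Q[64],.031)
inhand(.063,(300,400,155,300)); inhand(.063,(235,400,190,300),"top")
s=manip.snapshot("side"); t=manip.snapshot("top")
a=cv2.resize(s["img"][130:310,230:430],(500,450)); b=cv2.resize(t["img"][180:330,230:380],(300,300)); b=np.vstack([b,np.zeros((150,300,3),np.uint8)])
cv2.imwrite("pics/end.png",np.hstack([a,b])[:,:,::-1])
E
```

```text
t 26.88 pos [ 0.3433 -0.1957  0.1605] gap 0.998 F [ 0.4 -0.8  0.2] q [-0.69  0.04  1.92 -0.    1.18 -0.59]
slide cm [18.09 22.19 12.93] dr [-0.0005  0.0003 -0.0017]
side [328.  162.5   6.5] 109 ray [0.6046 0.1908 0.063 ] mean [0.6043 0.1902 0.063 ]
side [338.  184.5   9.3] 219 ray [0.5991 0.1191 0.063 ] mean [0.5986 0.1185 0.0629]
side [348.9 213.5  13.1] 433 ray [0.5887 0.0368 0.063 ] mean [0.5878 0.0349 0.063 ]
side [361.  244.5  18.1] 818 ray [ 0.5799 -0.0405  0.063 ] mean [ 0.5806 -0.0393  0.0629]
side [371.  277.5   4.3] 23 ray [ 0.5672 -0.111   0.063 ] mean [ 0.5678 -0.11    0.0613]
top [252.5 205.1   6.8] 129 ray [0.6059 0.1931 0.063 ] mean [0.6062 0.1929 0.0636]
top [285.3 208.7   9.1] 235 ray [0.5998 0.1206 0.063 ] mean [0.6001 0.1201 0.0631]
top [323.1 214.5  11.5] 377 ray [0.5892 0.0377 0.063 ] mean [0.5892 0.0378 0.0633]
top [357.2 218.8  14.6] 601 ray [ 0.582  -0.0367  0.063 ] mean [ 0.5819 -0.0364  0.0632]
top [336.3 281.5   9.8] 244 ray [0.4446 0.005  0.063 ] mean [0.4451 0.0051 0.0643]
```

View pics/end.png

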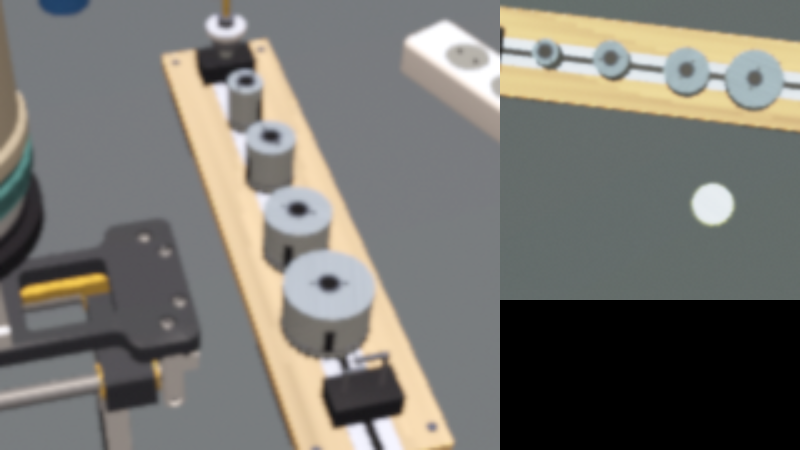

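All four saws stand flat over their posts in order, with tops at 63 mm and centres within about 3 mm of the posts. The jar hasn't moved, and the gripper is clear.

```bash
python3 -c "
from rig import manip
print(manip.hand_in())"
```

```text
the job is handed in; nothing more can be done
None
```

I put the four saws on their posts in order of size from the arbor, all standing flat and within about 3 mm of their post centres, left the jar where it was, and handed the job in at about 27 s (no verdict came back).

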